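# Fill the spice rack and hold its sliding end stop against the row

### The job

We are packing the camper for the road: stand the two spice jars that are still on the worktop upright in the spice rack with the other two, between its fixed end board and its sliding end stop. Then slide the end stop up so that it closes all four into one tight row against the fixed end board, and keep pressing it steadily with about 10 N, so that I can tighten its thumbscrew: finish while still holding it like that, do not let go. Do not crush them, and leave the other things on the worktop where they are.

Things in the scene. Friction and masses are not known exactly. Their poses are not given: they have to be found in the camera images.
- rack: Spice rack of light wood, fixed to the worktop. Base board 360 mm long (y) x 88 deep (x) x 12 thick; jars stand on it, 12 mm up. Origin: centre of its underside; x away from the robot, y left along the row to the fixed end board, z up. Two 6 mm steel rods run along y at x = -31 and +31 mm, centred 34 mm up: the lane between them is 56 mm wide.
- fixed_end: The rack's fixed end board, left end of the row: 14 mm thick, 80 wide, top 92 mm above the worktop. Origin on its inner face (towards the jars), mid-width, at worktop height: 160 mm from the rack's origin along the rack's +y. Axes as the rack's.
- end_stop: Sliding end stop, right end of the row: wooden board on the two rods, 14 mm thick, 80 wide, 94 high. Origin on its face towards the jars, mid-width, at worktop height; axes as the rack's. Slides only along the rack's y (+y closes the row; face from -100 to +100 mm in the rack's frame), stays where left, needs about 1.5 N to slide. Thumbscrew at its front, 34 mm up, out to x = -60 mm.
- stop_fin (a point): Top of the end stop's upright fin, by which it is gripped or pushed: middle of its length and thickness, 36 mm outside the stop's face (rack's -y), 91 mm above the worktop. The fin is 14 mm thick (rack's x) and 45 mm long (14 to 59 mm outside the face), nothing beside it higher than 45 mm.
- jar_end: Spice jar that already stands in the rack, next to the fixed end board: round, 45 mm across, 106 mm high, with a wide screw cap. Origin at the centre of its underside, z up.
- jar_slim: Spice jar that already stands in the rack, second from the fixed end board: round, 42 mm across, 106 mm high, with a wide screw cap. Origin at the centre of its underside, z up.
- jar_wide: Spice jar that stands on the worktop in front of the rack: round, 47 mm across, 98 mm high, with a wide screw cap (the lowest and widest of the four). About 0.11 kg. Origin at the centre of its underside, z up.
- jar_tall: Spice jar that stands on the worktop in front of the rack: round, 45 mm across, 106 mm high, with a wide screw cap. About 0.11 kg. Origin at the centre of its underside, z up.
- hinged_tin: Small closed hinged tin, 47 x 64 x 30 mm, on the worktop in front of the rack; leave it. Origin at the centre of its underside.
- egg_timer: Round clockwork egg timer, 62 mm across, 56 mm high, on the worktop to the left in front; leave it. Origin at the centre of its underside.
There are look-alikes about, which are no part of the job. Leave any green look-alike of the jar_tall alone.

How it is judged:
By the outcome, as a careful person would: the job done as asked, in the order asked, and still so for the second after the job is handed in, while the arm keeps its last pose, push and grip.
It also fails if it takes over 72 s, if anything falls off the work surface, if the arm or the gripper's body presses on something with over 40 N, if the wrist force passes 120 N, or if a joint passes its speed limit or range.

### The arm

A 7-joint arm with a two-finger parallel gripper is mounted at the origin on a cart in front of the work surface, level with it; the furniture and walls round the work are solid. World frame = base frame: x ahead of the robot, y to its left, z up, the work surface at z = 0. Lengths are in mm, angles in rad, forces in N, time in s.
With the tool pointing down it reaches from about 425 to 950 mm from the base axis. Payload 16.7 kg.
Tool frame: the origin (TCP) lies midway between the tips of the shut fingers; the grasp point (between the pads) lies 19 mm behind it (r.grip_depth is the distance from the TCP to the grasp point, in mm); z points along the fingers, y is the line along which they close (so a half turn about z gives the same grasp; the last joint's range is limited). The gripper opens to 94 mm and grips with 3 to 60 N. Pads are 16 mm wide; open, the fingers measure 119 mm over their backs; the gripper's body (75 mm by 177 mm) begins 78 mm behind the grasp point.
Start: joints at [-1.315, 0.426, 0.074, 1.606, -0.034, 1.111, -0.067], TCP at [266.459, 620.14, 205.467] pointing down, gripper open.
Joint ranges: [-2.85, 2.85], [-0.5, 2.14], [-1.23, 1.37], [0.21, 2.46], [-1.02, 4.16], [0.16, 2.05], [-2.73, 2.73]. Speed limits (rad/s): [1.89, 1.89, 2.39, 2.39, 3.01, 3.01, 3.01].

### API

Orientations are given as a unit quaternion [x, y, z, w].
In Python, from workcell import r, get_image, calibration, job gives the robot as it stands.
- The arm moves only by the tool play_rows, never from a script. Its argument "plan" is a list of rows, each a list of 6 numbers: the shift along the tool's x, y, z in m, then the turn, a rotation vector about the tool's x, y, z in rad. In form: [[tx, ty, tz, wx, wy, wz], ...]. A call has 1 to 10 rows; each row shifts and turns the commanded pose from where the row before left it, along the tool's axes as they then stand; what a row does not reach is not made up. A row lasts 1/10 s, in which the tool goes at most 50 mm and 8.59 degrees, less where a joint would pass 70% of its speed; a pose out of reach is approached as far as the arm can. A call is refused whole if a number of a shift passes 0.05 or a number of a turn 0.15, either way. A call with a gripper value outside its range is refused whole. "hand" is the opening, from 0 (shut) to 1 (fully open), set as the call begins (left out, the last holds). The fingers move at their own pace and stop on an object; "grip_force" is the grip in N (left out, the last holds). Time passes only in rows, so rows that do not move let the fingers close. It gives the time, the measured TCP pose, the force, the opening and the grip force at its end, in the units of the state.
- r.get_state(): the state, without advancing time (a new reading comes with each control period).
- get_image(name): name is "scene" or "top"; returns the picture (384x512x3 uint8, red, green, blue); there is no depth.
- calibration(name): a dict with "fx", "fy", "cx", "cy" (pixels), "k1" (the pictures are not rectified: a ray, as slopes to the right and down, at radius r is drawn at 1 + k1 r^2 times it, then the intrinsics apply), "rvec" (rotation vector, rad) and "tvec" (3), from world to camera coordinates, as OpenCV has them. Camera axes: x right, y down, z forward; pixel columns grow to the right and rows downward; lengths in mm; the calibration is good to about 2 mm. A picture is of the moment at which its call begins. calibration takes no time and is no camera call.
- job.close_job(): hands the job in; it is judged then, once.
The state is a dict: "time_s": time; "joint_pos": joint angles; "joint_vel": joint speeds; "joint_efforts": joint torques, N m; "eef_pos": TCP position; "ee_rot": TCP orientation; "wrist_force": force on the tool from outside, world axes, zero at the start; "wrist_torque": the same for the moment, N m; "grip_width": finger opening in mm; "grip_force": force on a finger pad.
Only numpy, scipy, OpenCV 4.12 (cv2) and the standard library are available. Lean on these libraries where they do the work, as an engineer would, in place of code of your own. Each camera call takes 0.05 s, during which the arm holds its last target. There are 200 camera calls.

## Working session

There is one attempt and no reset: what is moved stays moved. The work goes in short steps, Python scripts to look and compute and a tool call to move; the robot and the scene stay as the last step left them, time stands still between calls to the robot, and variables do not carry over. Pictures are saved under pics/ and viewed, at most 10 in all, crops included, and the job is handed in when it is done.

Besides the shell and the picture viewer there is one more tool, called after "Emit:" by a JSON object that holds its "name" and its "arguments". play_rows: Moves the arm, as the interface text tells. Its arguments: {"type":"object","properties":{"plan":{"type":"array","items":{"type":"array","items":{"type":"number"}}},"hand":{"type":"number"},"grip_force":{"type":"number"}},"required":["plan"]}

```bash
ls; mkdir -p pics; python3 - <<'E'
from workcell import r,get_image,calibration
import cv2
for n in("scene","top"):
    cv2.imwrite(f"pics/{n}0.png",cv2.resize(get_image(n)[:,:,::-1],(800,600),interpolation=cv2.INTER_CUBIC)); print(n,calibration(n))
print(r.get_state())
E
```

```text
pics
scene {'fx': 426.8885338309629, 'fy': 426.8885338309629, 'cx': 261.893354365564, 'cy': 195.99153286837483, 'k1': -0.12236380599314017, 'rvec': array([ 1.93821032, -0.49456632,  0.32579287]), 'tvec': array([-393.67811649,  220.66557039,  824.57806133])}
top {'fx': 394.24052283318684, 'fy': 394.24052283318684, 'cx': 253.759131331049, 'cy': 196.85668141434635, 'k1': -0.13804743673662687, 'rvec': array([ 2.16210552, -2.15423415,  0.11703339]), 'tvec': array([125.01862743, 520.16161848, 980.88597209])}
{'time_s': 0.1, 'joint_pos': array([-1.31452632,  0.42669539,  0.07383165,  1.6065049 , -0.0341201 ,
        1.1107919 , -0.06709584]), 'joint_vel': array([-0.00221853, -0.00077674, -0.00084583, -0.00126807, -0.0008123 ,
        0.00081957, -0.00086827]), 'joint_efforts': array([ 7.47683313e-03, -9.37459159e+01,  3.67680430e+00, -4.55030179e+01,
       -4.84869420e-02,  1.66708772e-02,  5.98083716e-05]), 'eef_pos': array([266.29677732, 619.84061896, 204.84450466]), 'ee_rot': array([ 2.01503698e-01,  9.79487588e-01, -5.63754683e-04, -8.79052719e-05]), 'wrist_force': array([ 0.03617392,  0.44916497, -0.31146229]), 'wrist_torque': array([-0.04012846, -0.02812206,  0.00029601]), 'grip_force': 0.0, 'grip_width': 94.0396185452471}
```

View pics/scene0.png

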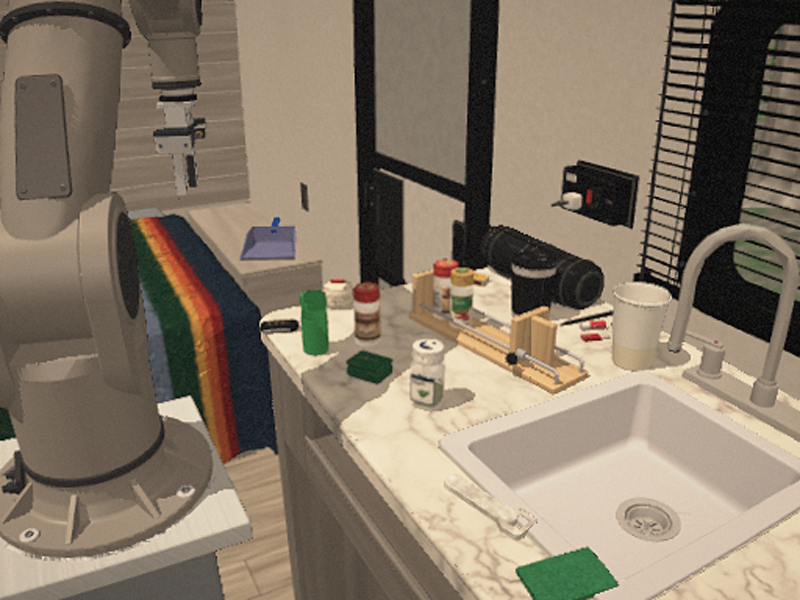

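View pics/top0.png

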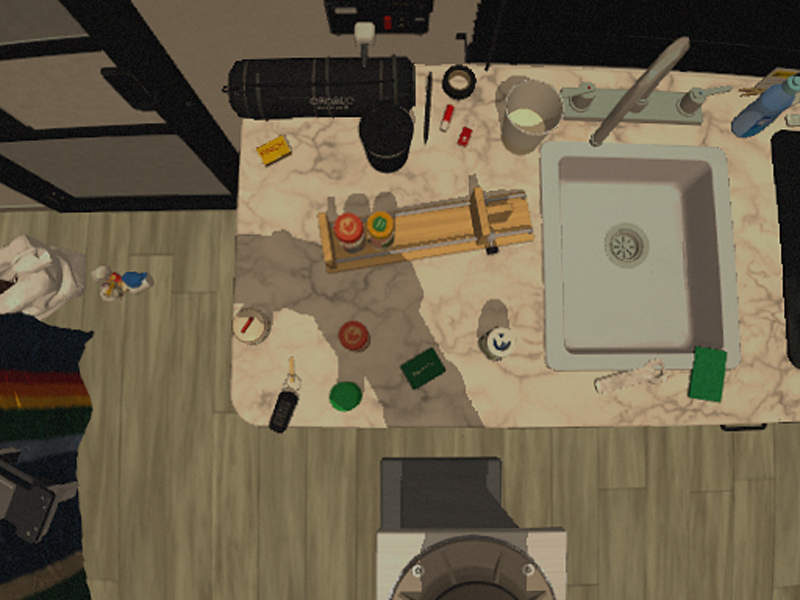

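The top view (800x600) shows these:
- Rack from (325,245) to (532,215), with two jars at (349,230) and (380,226).
- Red-capped brown jar at (353,335), white jar at (497,342) and green jar at (345,396).
- Tin at (423,368) and timer at (250,325).

There are three candidates for the two jars on the worktop. The green one is the look-alike to leave alone, so red-capped is jar_tall and white is jar_wide. I'll check that by size in enlarged crops.

```bash
cat > h.py <<'E'
import numpy as np,cv2
from workcell import r,get_image,calibration
def ray(n,uv):
    c=calibration(n);K=np.array([[c['fx'],0,c['cx']],[0,c['fy'],c['cy']],[0,0,1]])
    d=cv2.undistortPoints(np.array(uv,float).reshape(1,1,2),K,np.array([c['k1'],0,0,0.]))[0,0]
    R=cv2.Rodrigues(c['rvec'])[0];t=c['tvec'].reshape(3)
    return -R.T@t,R.T@np.array([d[0],d[1],1])
def plane(n,uv,z):
    o,d=ray(n,uv);return o+d*(z-o[2])/d[2]
def proj(n,P):
    c=calibration(n);K=np.array([[c['fx'],0,c['cx']],[0,c['fy'],c['cy']],[0,0,1]])
    return cv2.projectPoints(np.array(P,float).reshape(-1,1,3),c['rvec'],c['tvec'],K,np.array([c['k1'],0,0,0.]))[0][:,0]
def blobs(img,lo,hi,box):
    h=cv2.cvtColor(img,cv2.COLOR_RGB2HSV);m=cv2.inRange(h,np.array(lo),np.array(hi))
    k=np.zeros_like(m);x0,y0,x1,y1=box;k[y0:y1,x0:x1]=m[y0:y1,x0:x1]
    cs=[c for c in cv2.findContours(k,0,2)[0] if cv2.contourArea(c)>25]
    return [(cv2.contourArea(c),*cv2.minEnclosingCircle(c),cv2.boundingRect(c)) for c in cs]
E
python3 - <<'E'
from h import *
t=get_image("top");s=get_image("scene");cv2.imwrite("pics/t.png",t[:,:,::-1])
a=cv2.resize(t[110:270,145:355,::-1],(800,600),interpolation=cv2.INTER_CUBIC)
cv2.imwrite("pics/tc.png",a)
cv2.imwrite("pics/sc.png",cv2.resize(s[155:275,160:380,::-1],(800,436),interpolation=cv2.INTER_CUBIC))
for nm,lo,hi in(("red",(0,120,60),(8,255,255)),("red2",(170,120,60),(180,255,255)),("green",(45,110,40),(80,255,255))):
    for b in blobs(t,lo,hi,(145,110,355,275)):print("top",nm,b)
    for b in blobs(s,lo,hi,(160,150,380,275)):print("scene",nm,b)
E
```

```text
top red (253.0, (225.7057342529297, 214.57177734375), 9.72266960144043, (216, 205, 20, 19))
top red (262.5, (222.77906799316406, 145.5465087890625), 9.710972785949707, (214, 136, 19, 20))
scene red (163.5, (234.1614227294922, 186.91732788085938), 8.423059463500977, (226, 180, 17, 14))
scene red (97.5, (285.5, 172.0), 8.500100135803223, (278, 166, 16, 12))
top green (268.0, (220.9375, 253.6875), 10.203117370605469, (211, 245, 21, 18))
top green (336.0, (270.046875, 235.09375), 13.092741012573242, (257, 223, 27, 25))
top green (44.0, (242.5, 143.0), 4.272101879119873, (239, 139, 8, 9))
scene green (241.0, (236.30628967285156, 235.3848114013672), 13.788735389709473, (223, 225, 28, 20))
scene green (564.5, (200.5, 206.0), 20.304039001464844, (192, 186, 18, 41))
```

View pics/tc.png

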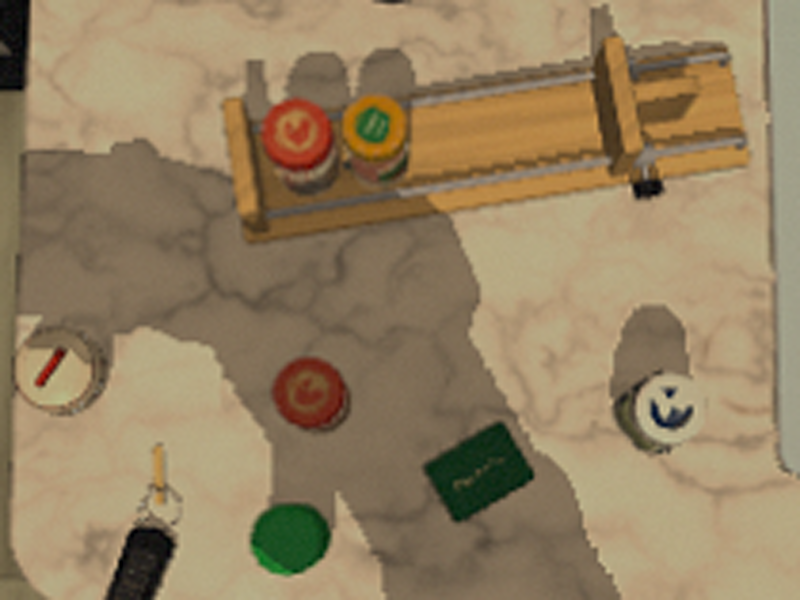

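View pics/sc.png

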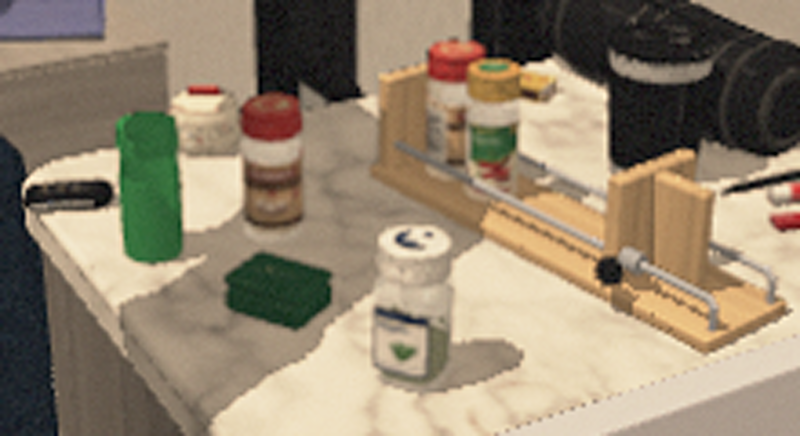

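Crops: the red-capped brown jar is at top px (225.5,214) and scene crop (272,165). The white-capped, wider and shorter jar is at top px (320.4,218.8) and scene crop (412,305). The all-green one at scene crop (150,185) is the look-alike. Next I'll measure these.

```bash
python3 - <<'E'
from h import *
np.set_printoptions(precision=1,suppress=True)
C=lambda u,v:(145+u*210/800,110+v*160/600)
S=lambda u,v:(160+u*220/800,155+v*120/436)
print("cam",ray("top",(0,0))[0],ray("scene",(0,0))[0])
for n,p,z in(("tall",(304,387),106),("wide",(669,407),98),("end",(296,130),118),("slim",(376,125),118),
 ("fixTopOutFar",(226,99),92),("fixTopInFar",(241,98),92),("fixTopInNear",(260,222),92),("fixTopOutNear",(246,230),92),
 ("stopFarL",(604,40),94),("stopFarR",(622,37),94),("stopNearR",(639,160),94),("stopNearL",(617,166),94),
 ("baseNL",(247,241),6),("baseNR",(749,163),12),("baseFR",(727,46),12),("knob",(649,188),34),("finEnd",(698,80),91),
 ("tin",(479,471),30),("timer",(58,372),56),("green",(290,537),106)):
    print(n,plane("top",C(*p),z)[:2])
def tri(a,b):
    o1,d1=ray("top",a);o2,d2=ray("scene",b)
    A=np.stack([d1,-d2],1);x=np.linalg.lstsq(A,o2-o1,rcond=None)[0]
    return (o1+d1*x[0]+o2+d2*x[1])/2,np.linalg.norm(o1+d1*x[0]-o2-d2*x[1])
for n,a,b in(("tall",(304,387),(271,102)),("wide",(669,407),(414,237)),("end",(296,130),(456,46)),("slim",(376,125),(494,66))):print(n,tri(C(*a),S(*b)))
# tall/wide underside from scene
for n,b in(("tall base front",(272,233)),("wide base front",(411,385))):print(n,plane("scene",S(*b),0))
E
```

```text
cam [ 402.8  119.1 1035.3] [  24.3 -772.4  535.2]
tall [471.8 194.7]
wide [460.3 -33.3]
end [634.8 200.9]
slim [638.1 150.8]
fixTopOutFar [662.4 249.1]
fixTopInFar [663.1 239.3]
fixTopInNear [580.1 225.4]
fixTopOutNear [574.8 234.3]
stopFarL [702.6   3.9]
stopFarR [704.8  -7.9]
stopNearR [621.6 -17.3]
stopNearL [617.5  -3.1]
baseNL [582.6 243.9]
baseNR [ 639.1 -106.7]
baseFR [725.2 -93.6]
knob [615.7 -32.5]
finEnd [676.7 -57.4]
tin [420.8  83.4]
timer [484.7 362. ]
green [377.7 202.3]
tall (array([471.7, 194.9, 104.7]), np.float64(0.3796827488738251))
wide (array([460.6, -33.5,  97.9]), np.float64(0.6560017880983384))
end (array([634.8, 200.8, 118.6]), np.float64(0.43184440234839805))
slim (array([638.2, 150.7, 118. ]), np.float64(0.12069324312530112))
tall base front [466.9 189.1   0. ]
wide base front [452.5 -47.    0. ]
```

Triangulation gives 104.7 mm for the red jar (tall, 106 stated) and 97.9 mm for the white one (wide, 98 stated), which confirms the identities. Next: fit the rack, check the cups behind it, and get the first move in tool axes.

```bash
cat >> h.py <<'E'
from scipy.spatial.transform import Rotation as Ro
def delta(target,yaw=None):
    s=r.get_state();R=Ro.from_quat(s['ee_rot']).as_matrix()
    d=R.T@(np.array(target)-s['eef_pos']);print("tool shift mm",d.round(1))
    ang=np.degrees(np.arctan2(R[1,1],R[0,1]));print("tool-y yaw",ang.round(2),"tilt",R[:,2].round(4))
    if yaw is not None:print("turn about tool z rad",round(np.radians(ang-yaw),4))
E
python3 - <<'E'
from h import *
from scipy.optimize import least_squares
np.set_printoptions(precision=2,suppress=True)
C=lambda u,v:(145+u*210/800,110+v*160/600)
P=[((226,99),92,40,174),((241,98),92,40,160),((260,222),92,-40,160),((246,230),92,-40,174),((749,163),12,-44,-180),((727,46),12,44,-180)]
W=np.array([plane("top",C(*p[0]),p[1])[:2] for p in P]);L=np.array([p[2:] for p in P],float)
f=lambda q:((Ro.from_euler('z',q[2]).as_matrix()[:2,:2]@L.T).T+q[:2]-W).ravel()
q=least_squares(f,[650,75,.15]);print(q.x,np.degrees(q.x[2]),q.fun.reshape(-1,2))
x,y,a=q.x;R=Ro.from_euler('z',a).as_matrix()[:2,:2]
for n,w in(("end",(634.8,200.8)),("slim",(638.2,150.7)),("stopL",(702.6,3.9)),("stopNL",(617.5,-3.1)),("finEnd",(676.7,-57.4))):print(n,R.T@(np.array(w)-[x,y]))
for n,t in(("blackcup near rim",(386,160)),("white",(520,150))):
    for z in(100,130,160):print(n,z,plane("top",(t[0]*.64,t[1]*.64),z))
delta((472,195,205),np.degrees(a))
E
```

```text
[650.02  74.13   0.18] 10.360803701260936 [[-4.36  3.39]
 [-2.49 -0.63]
 [ 1.82 -1.06]
 [ 4.59  3.82]
 [ 0.01 -4.14]
 [ 0.43 -1.39]]
end [  7.81 127.34]
slim [ 2.15 77.44]
stopL [ 39.1  -78.55]
stopNL [-45.88 -70.13]
finEnd [   2.59 -134.19]
blackcup near rim 100 [747.22 143.99 100.  ]
blackcup near rim 130 [736.18 143.19 130.  ]
blackcup near rim 160 [725.13 142.39 160.  ]
white 100 [765.78 -69.94 100.  ]
white 130 [754.14 -63.88 130.  ]
white 160 [742.49 -57.82 160.  ]
tool shift mm [-356.7 -309.2    0.3]
tool-y yaw 66.75 tilt [-0. -0. -1.]
turn about tool z rad 0.9841
```

Emit:
{"name": "play_rows", "arguments": {"plan": [[-0.0357, -0.0309, 0, 0, 0, 0], [-0.0357, -0.0309, 0, 0, 0, 0], [-0.0357, -0.0309, 0, 0, 0, 0], [-0.0357, -0.0309, 0, 0, 0, 0], [-0.0357, -0.0309, 0, 0, 0, 0], [-0.0357, -0.0309, 0, 0, 0, 0], [-0.0357, -0.0309, 0, 0, 0, 0], [-0.0357, -0.0309, 0, 0, 0, 0], [-0.0357, -0.0309, 0, 0, 0, 0], [-0.0357, -0.0309, 0, 0, 0, 0]], "hand": 0.78, "grip_force": 15}}

```text
time_s: 1.2
eef_pos: [472.9, 193.5, 205.7]
ee_rot: [0.201, 0.979, 0.0, 0.0]
wrist_force: [0.7, 0.4, -0.1]
grip_width: 73.4
grip_force: 0.0
```

Emit:
{"name": "play_rows", "arguments": {"plan": [[0, 0, 0, 0, 0, 0.14], [0, 0, 0, 0, 0, 0.14], [0, 0, 0, 0, 0, 0.14], [0, 0, 0, 0, 0, 0.14], [0, 0, 0, 0, 0, 0.14], [0, 0, 0, 0, 0, 0.14], [0, 0, 0, 0, 0, 0.14], [0, 0, 0, 0, 0, 0]]}}

```text
time_s: 2.0
eef_pos: [472.4, 195.3, 205.4]
ee_rot: [0.64, 0.769, -0.0, -0.0]
wrist_force: [-0.2, 1.4, 0.1]
grip_width: 73.5
grip_force: 0.0
```

```bash
python3 - <<'E'
from h import *
np.set_printoptions(precision=2,suppress=True)
C=lambda u,v:(145+u*210/800,110+v*160/600)
for a,b in(((412,196),(640,158)),((412,104),(590,78))):
    A,B=plane("top",C(*a),34),plane("top",C(*b),34);d=A-B;print(A,B,np.degrees(np.arctan2(-d[0],d[1])))
def tri(a,b):
    o1,d1=ray("top",a);o2,d2=ray("scene",b)
    x=np.linalg.lstsq(np.stack([d1,-d2],1),o2-o1,rcond=None)[0]
    return (o1+d1*x[0]+o2+d2*x[1])/2,np.linalg.norm(o1+d1*x[0]-o2-d2*x[1])
print("cup",tri((386*.64,125*.64),(534*.64,264*.64)))
delta((472,195,36),9.7)
print(r.get_state()['joint_pos'],r.get_state()['grip_width'])
E
```

```text
[609.37 128.83  34.  ] [636.94 -26.75  34.  ] 10.048068327881596
[674.71 129.11  34.  ] [694.02   6.71  34.  ] 8.965227755977757
cup (array([801.06, 146.08, 104.84]), np.float64(7.102183565358156))
tool shift mm [ -0.2  -0.4 169.4]
tool-y yaw 10.45 tilt [-0. -0. -1.]
turn about tool z rad 0.013
[-0.88  0.16  0.4   1.99 -0.07  1.01 -0.26] 73.49679134300303
```

Emit:
{"name": "play_rows", "arguments": {"plan": [[0, 0, 0.03, 0, 0, 0.013], [0, 0, 0.03, 0, 0, 0], [0, 0, 0.03, 0, 0, 0], [0, 0, 0.03, 0, 0, 0], [0, 0, 0.03, 0, 0, 0], [0, 0, 0.02, 0, 0, 0], [0, 0, 0, 0, 0, 0]]}}

```text
time_s: 2.7
eef_pos: [471.0, 194.4, 33.3]
ee_rot: [0.642, 0.767, -0.002, -0.001]
wrist_force: [-0.1, 0.0, 1.2]
grip_width: 72.8
grip_force: 0.0
```

Emit:
{"name": "play_rows", "arguments": {"plan": [[0, 0, 0, 0, 0, 0], [0, 0, 0, 0, 0, 0], [0, 0, 0, 0, 0, 0], [0, 0, 0, 0, 0, 0], [0, 0, 0, 0, 0, 0], [0, 0, 0, 0, 0, 0]], "hand": 0, "grip_force": 15}}

```text
time_s: 3.3
eef_pos: [472.8, 195.6, 36.2]
ee_rot: [0.644, 0.765, 0.001, 0.0]
wrist_force: [-2.5, -0.4, 9.7]
grip_width: 44.4
grip_force: 15.0
```

Emit:
{"name": "play_rows", "arguments": {"plan": [[0, 0, -0.02, 0, 0, 0], [0, 0, -0.04, 0, 0, 0], [-0.02, 0, -0.02, 0, 0, 0], [-0.03, 0, 0, 0, 0, 0], [-0.03, 0, 0, 0, 0, 0], [-0.03, 0.01, 0, 0, 0, 0], [-0.015, 0.02, 0, 0, 0, 0], [0, 0.03, 0, 0, 0, 0], [0, 0.03, 0, 0, 0, 0], [0, 0.03, 0, 0, 0, 0]]}}

```text
time_s: 4.3
eef_pos: [613.2, 92.8, 115.7]
ee_rot: [0.644, 0.765, 0.0, -0.0]
wrist_force: [1.0, 0.2, 0.1]
grip_width: 44.1
grip_force: 15.0
```

Emit:
{"name": "play_rows", "arguments": {"plan": [[0, 0.02, 0, 0, 0, 0], [0, 0.015, 0, 0, 0, 0], [0, 0.002, 0, 0, 0, 0], [0, 0, 0, 0, 0, 0], [0, 0, 0, 0, 0, 0]]}}

```text
time_s: 4.8
eef_pos: [647.7, 98.8, 115.5]
ee_rot: [0.644, 0.765, -0.0, -0.0]
wrist_force: [-0.2, 0.0, -1.0]
grip_width: 44.1
grip_force: 15.0
```

```bash
python3 - <<'E'
from h import *
t=get_image("top");s=get_image("scene")
cv2.imwrite("pics/tc1.png",np.vstack([cv2.resize(t[110:230,200:360,::-1],(400,300),interpolation=cv2.INTER_CUBIC),cv2.resize(s[130:250,250:410,::-1],(400,300),interpolation=cv2.INTER_CUBIC)]))
delta((648.5,98.3,49.5),9.7);st=r.get_state();print(st['eef_pos'],st['grip_width'],st['wrist_force'])
E
```

```text
tool shift mm [-0.7  0.5 66.2]
tool-y yaw 9.85 tilt [-1.e-04  2.e-04 -1.e+00]
turn about tool z rad 0.0027
[647.90632248  98.93560768 115.68672901] 44.2566787298828 [-0.35119018 -0.07498693 -0.80658133]
```

View pics/tc1.png

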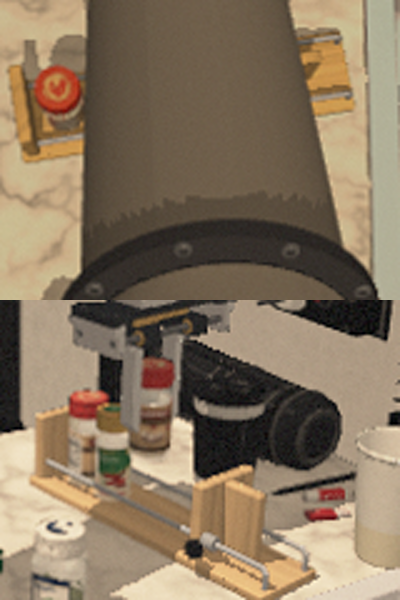

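The picture shows the tall jar held upright between slim and the stop, above the lane (scene crop (155,400)). The arm hides the rack in the top view. Lowering it now.

Emit:
{"name": "play_rows", "arguments": {"plan": [[0, 0, 0.02, 0, 0, 0], [0, 0, 0.02, 0, 0, 0], [0, 0, 0.013, 0, 0, 0], [0, 0, 0.007, 0, 0, 0], [0, 0, 0.004, 0, 0, 0], [0, 0, 0, 0, 0, 0], [0, 0, 0.002, 0, 0, 0], [0, 0, 0, 0, 0, 0]]}}

```text
time_s: 5.7
eef_pos: [648.7, 99.0, 49.8]
ee_rot: [0.644, 0.765, 0.0, 0.0]
wrist_force: [-0.6, 0.6, -1.9]
grip_width: 44.2
grip_force: 15.0
```

Emit:
{"name": "play_rows", "arguments": {"plan": [[0, 0, 0.001, 0, 0, 0], [0, 0, 0.0007, 0, 0, 0], [0, 0, 0, 0, 0, 0], [0, 0, 0, 0, 0, 0]]}}

```text
time_s: 6.1
eef_pos: [648.7, 99.1, 48.3]
ee_rot: [0.644, 0.765, 0.0, 0.0]
wrist_force: [-2.3, 0.8, 5.4]
grip_width: 44.4
grip_force: 15.0
```

Emit:
{"name": "play_rows", "arguments": {"plan": [[0, 0, 0, 0, 0, 0], [0, 0, 0, 0, 0, 0], [0, 0, 0, 0, 0, 0], [0, 0, 0, 0, 0, 0], [0, 0, -0.02, 0, 0, 0], [0, 0, -0.03, 0, 0, 0], [0, 0, -0.04, 0, 0, 0], [0, 0, -0.04, 0, 0, 0], [0, 0, -0.01, 0, 0, 0]], "hand": 0.78}}

```text
time_s: 7.0
eef_pos: [650.4, 99.0, 192.3]
ee_rot: [0.644, 0.765, 0.002, 0.002]
wrist_force: [1.1, 0.5, -0.6]
grip_width: 73.4
grip_force: 0.0
```

```bash
python3 - <<'E'
from h import *
delta((460.5,-33.4,188),9.7);print(r.get_state()['grip_width'])
E
```

```text
tool shift mm [ -98.  -209.7    3.1]
tool-y yaw 9.83 tilt [ 0.0053  0.0016 -1.    ]
turn about tool z rad 0.0023
73.44019020003564
```

Emit:
{"name": "play_rows", "arguments": {"plan": [[-0.014, -0.03, 0, 0, 0, 0], [-0.014, -0.03, 0, 0, 0, 0], [-0.014, -0.03, 0, 0, 0, 0], [-0.014, -0.03, 0, 0, 0, 0], [-0.014, -0.03, 0, 0, 0, 0], [-0.014, -0.03, 0, 0, 0, 0], [-0.014, -0.03, 0, 0, 0, 0], [0, 0, 0, 0, 0, 0], [0, 0, 0, 0, 0, 0], [0, 0, 0, 0, 0, 0]]}}

```text
time_s: 8.0
eef_pos: [459.0, -33.0, 187.8]
ee_rot: [0.644, 0.765, 0.0, 0.0]
wrist_force: [0.7, -0.3, -0.4]
grip_width: 73.1
grip_force: 0.0
```

```bash
python3 - <<'E'
from h import *
t=get_image("top");s=get_image("scene")
cv2.imwrite("pics/tc2.png",np.hstack([cv2.resize(t[110:230,200:360,::-1],(400,300),interpolation=cv2.INTER_CUBIC),cv2.resize(s[130:280,230:430,::-1],(400,300),interpolation=cv2.INTER_CUBIC)]))
delta((460.5,-33.4,36),9.7)
E
```

```text
tool shift mm [ -0.6   1.5 151.6]
tool-y yaw 9.9 tilt [-2.e-04 -5.e-04 -1.e+00]
turn about tool z rad 0.0035
```

View pics/tc2.png

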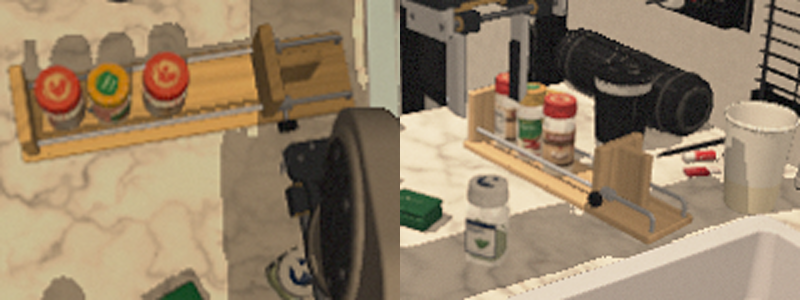

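The tall jar stands upright third in the row at top-crop (165,68), and the wide jar is untouched. Descending on the wide one.

Emit:
{"name": "play_rows", "arguments": {"plan": [[0, 0.001, 0.03, 0, 0, 0.003], [0, 0, 0.03, 0, 0, 0], [0, 0, 0.03, 0, 0, 0], [0, 0, 0.03, 0, 0, 0], [0, 0, 0.02, 0, 0, 0], [0, 0, 0.013, 0, 0, 0], [0, 0, 0, 0, 0, 0], [0, 0, 0, 0, 0, 0]]}}

```text
time_s: 8.9
eef_pos: [459.8, -33.4, 35.1]
ee_rot: [0.645, 0.764, -0.0, 0.0]
wrist_force: [0.3, 0.9, 0.6]
grip_width: 73.2
grip_force: 0.0
```

Emit:
{"name": "play_rows", "arguments": {"plan": [[0, 0, 0, 0, 0, 0], [0, 0, 0, 0, 0, 0], [0, 0, 0, 0, 0, 0], [0, 0, 0, 0, 0, 0], [0, 0, 0, 0, 0, 0], [0, 0, 0, 0, 0, 0]], "hand": 0, "grip_force": 15}}

```text
time_s: 9.5
eef_pos: [459.8, -33.2, 35.3]
ee_rot: [0.645, 0.764, 0.0, 0.0]
wrist_force: [-1.5, 0.9, 9.3]
grip_width: 51.4
grip_force: 14.9
```

```bash
python3 - <<'E'
from h import *
c,s=np.cos(np.radians(9.7)),np.sin(np.radians(9.7))
T=lambda x,y:(651.5+c*x-s*y,74.5+s*x+c*y)
t=cv2.cvtColor(get_image("top"),4)
print("tall rack",np.array([c*(648.5-651.5)+s*(99-74.5),-s*(648.5-651.5)+c*(99-74.5)]))
p=T(1,-28);print(p)
delta((*p,100),9.7);print(r.get_state()['grip_width'])
E
```

```text
tall rack [ 1.17087939 24.65520313]
(np.float64(657.2034060969089), np.float64(47.068792245077105))
tool shift mm [ 45.9 208.1 -64.5]
tool-y yaw 9.68 tilt [ 9.e-04  4.e-04 -1.e+00]
turn about tool z rad -0.0003
51.23881854415644
```

Width is 51.3 mm against the 47 stated, so I'll lift a little and look.

Emit:
{"name": "play_rows", "arguments": {"plan": [[0, 0, -0.01, 0, 0, 0], [0, 0, -0.02, 0, 0, 0], [0, 0, -0.02, 0, 0, 0], [0, 0, -0.02, 0, 0, 0], [0, 0, 0, 0, 0, 0], [0, 0, 0, 0, 0, 0], [0, 0, 0, 0, 0, 0]]}}

```text
time_s: 10.25
eef_pos: [458.9, -33.3, 104.2]
ee_rot: [0.645, 0.764, -0.0, -0.0]
wrist_force: [0.3, -0.5, -1.2]
grip_width: 51.1
grip_force: 14.9
```

```bash
python3 - <<'E'
from h import *
s=get_image("scene");st=r.get_state();print(st['grip_width'],st['wrist_force'],st['eef_pos'])
cv2.imwrite("pics/s3.png",cv2.resize(s[130:280,200:400,::-1],(800,600),interpolation=cv2.INTER_CUBIC))
E
```

```text
51.42797510232169 [ 0.82657237 -0.488132   -1.16579627] [458.83303701 -33.3338624  104.09957524]
```

View pics/s3.png

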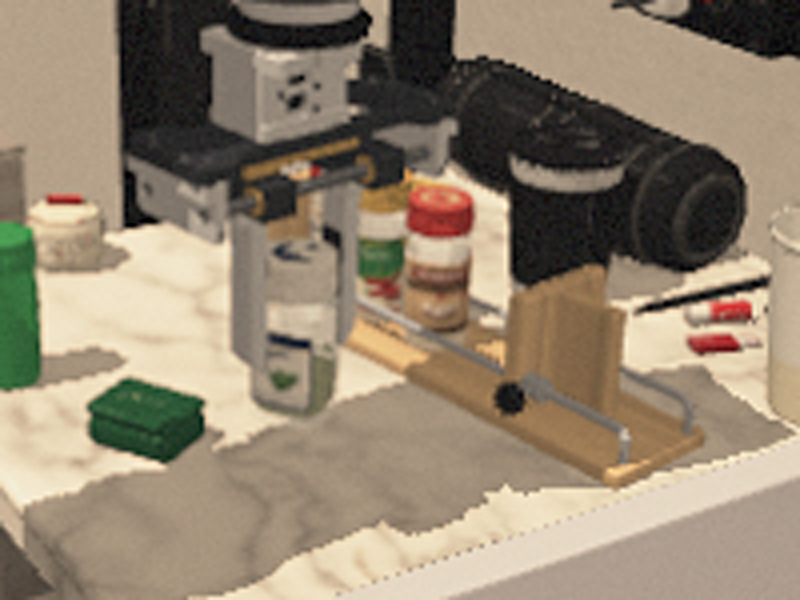

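The jar hangs upright and straight in the fingers (crop (295,330)), just a little wider than stated. It still fits the 56 mm lane, so I'll carry it in centred.

Emit:
{"name": "play_rows", "arguments": {"plan": [[0.014, 0.02, 0, 0, 0, 0], [0.015, 0.03, 0, 0, 0, 0], [0.015, 0.03, 0, 0, 0, 0], [0, 0.03, 0, 0, 0, 0], [0, 0.03, 0, 0, 0, 0], [0, 0.03, 0, 0, 0, 0], [0, 0.025, 0, 0, 0, 0], [0, 0.013, 0, 0, 0, 0], [0, 0, 0, 0, 0, 0], [0, 0, 0, 0, 0, 0]]}}

```text
time_s: 11.3
eef_pos: [656.1, 44.5, 103.6]
ee_rot: [0.645, 0.764, -0.001, -0.001]
wrist_force: [-0.1, -1.0, -1.1]
grip_width: 51.3
grip_force: 14.9
```

```bash
python3 - <<'E'
from h import *
delta((656.4,44.9,47.3),9.7)
E
```

```text
tool shift mm [ 0.3  0.5 56.3]
tool-y yaw 9.66 tilt [-2.e-03 -7.e-04 -1.e+00]
turn about tool z rad -0.0008
```

Lower slowly past the rods (jar bottom passes 37 at TCP 72).

Emit:
{"name": "play_rows", "arguments": {"plan": [[0, 0, 0.01, 0, 0, 0], [0, 0, 0.01, 0, 0, 0], [0, 0, 0.008, 0, 0, 0], [0, 0, 0.004, 0, 0, 0], [0, 0, 0.004, 0, 0, 0], [0, 0, 0.004, 0, 0, 0], [0, 0, 0, 0, 0, 0]]}}

```text
time_s: 12.0
eef_pos: [657.1, 45.1, 64.4]
ee_rot: [0.645, 0.764, -0.0, 0.0]
wrist_force: [1.4, -0.2, -1.2]
grip_width: 51.5
grip_force: 14.9
```

Emit:
{"name": "play_rows", "arguments": {"plan": [[0, 0, 0.004, 0, 0, 0], [0, 0, 0.004, 0, 0, 0], [0, 0, 0.003, 0, 0, 0], [0, 0, 0.002, 0, 0, 0], [0, 0, 0.001, 0, 0, 0], [0, 0, 0, 0, 0, 0]]}}

```text
time_s: 12.6
eef_pos: [657.1, 45.1, 50.7]
ee_rot: [0.645, 0.764, -0.0, 0.0]
wrist_force: [1.6, 0.8, -2.1]
grip_width: 51.6
grip_force: 14.9
```

Emit:
{"name": "play_rows", "arguments": {"plan": [[0, 0, 0.002, 0, 0, 0], [0, 0, 0.001, 0, 0, 0], [0, 0, 0.0005, 0, 0, 0], [0, 0, 0, 0, 0, 0], [0, 0, 0, 0, 0, 0]]}}

```text
time_s: 13.1
eef_pos: [657.1, 45.1, 47.4]
ee_rot: [0.645, 0.764, 0.0, 0.0]
wrist_force: [0.6, 0.5, 2.6]
grip_width: 51.1
grip_force: 14.9
```

Emit:
{"name": "play_rows", "arguments": {"plan": [[0, 0, 0, 0, 0, 0], [0, 0, 0, 0, 0, 0], [0, 0, 0, 0, 0, 0], [0, 0, 0, 0, 0, 0], [0, 0, -0.02, 0, 0, 0], [0, 0, -0.03, 0, 0, 0], [0, 0, -0.04, 0, 0, 0], [0, 0, -0.04, 0, 0, 0], [0, 0, -0.01, 0, 0, 0], [0, 0, 0, 0, 0, 0]], "hand": 0.78}}

```text
time_s: 14.1
eef_pos: [657.8, 45.1, 188.9]
ee_rot: [0.645, 0.764, 0.001, 0.001]
wrist_force: [-0.4, 0.0, -0.0]
grip_width: 73.9
grip_force: 0.0
```

Emit:
{"name": "play_rows", "arguments": {"plan": [[-0.02, -0.02, 0, 0, 0, 0], [-0.03, -0.03, 0, 0, 0, 0], [-0.03, -0.03, 0, 0, 0, 0], [0, -0.04, 0, 0, 0, 0], [0, -0.03, 0, 0, 0, 0], [0, 0, 0, 0, 0, 0], [0, 0, 0, 0, 0, 0]]}}

```text
time_s: 14.8
eef_pos: [521.9, -58.8, 186.4]
ee_rot: [0.645, 0.764, -0.0, -0.001]
wrist_force: [0.6, 0.5, -0.5]
grip_width: 73.1
grip_force: 0.0
```

```bash
python3 - <<'E'
from h import *
t=get_image("top");s=get_image("scene")
cv2.imwrite("pics/t4.png",np.hstack([cv2.resize(t[90:210,200:360,::-1],(400,300),interpolation=cv2.INTER_CUBIC),cv2.resize(s[130:280,230:430,::-1],(400,300),interpolation=cv2.INTER_CUBIC)]))
def tri(a,b):
    o1,d1=ray("top",a);o2,d2=ray("scene",b)
    x=np.linalg.lstsq(np.stack([d1,-d2],1),o2-o1,rcond=None)[0]
    return (o1+d1*x[0]+o2+d2*x[1])/2,np.linalg.norm(o1+d1*x[0]-o2-d2*x[1])
print(tri((533*.64,103*.64),(641*.64,295*.64)))
delta((670.4,-35.9,60),9.7)
E
```

```text
(array([835.01507462, -87.83995899, 121.18944194]), np.float64(4.902225362441792))
tool shift mm [ -2.5 149.2 126.5]
tool-y yaw 9.72 tilt [-7.e-04 -4.e-04 -1.e+00]
turn about tool z rad 0.0004
```

View pics/t4.png

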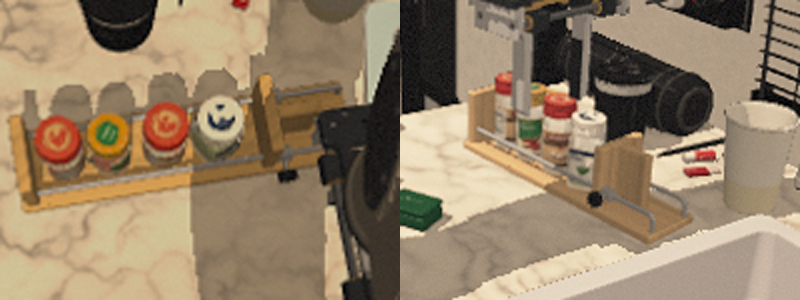

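All four jars stand upright, in order in the lane; the wide one is at top-crop (220,118) beside the stop at (265,118). The white cup is about 121 mm high, so the gripper clears it. Going to the fin.

Emit:
{"name": "play_rows", "arguments": {"plan": [[-0.0025, 0.03, 0, 0, 0, 0], [0, 0.03, 0, 0, 0, 0], [0, 0.04, 0, 0, 0, 0], [0, 0.03, 0, 0, 0, 0], [0, 0.019, 0.01, 0, 0, 0], [0, 0, 0.03, 0, 0, 0], [0, 0, 0.03, 0, 0, 0], [0, 0, 0.03, 0, 0, 0], [0, 0, 0.02, 0, 0, 0], [0, 0, 0.006, 0, 0, 0]], "hand": 0.6}}

```text
time_s: 15.9
eef_pos: [668.8, -36.0, 57.8]
ee_rot: [0.645, 0.764, -0.002, -0.001]
wrist_force: [-0.8, 0.2, -0.0]
grip_width: 56.8
grip_force: 0.0
```

Emit:
{"name": "play_rows", "arguments": {"plan": [[0, 0, 0, 0, 0, 0], [0, 0, 0, 0, 0, 0], [0, 0, 0, 0, 0, 0]]}}

```text
time_s: 16.2
eef_pos: [670.7, -36.5, 62.4]
ee_rot: [0.645, 0.764, 0.001, 0.001]
wrist_force: [-1.0, -0.5, -0.4]
grip_width: 56.2
grip_force: 0.0
```

Emit:
{"name": "play_rows", "arguments": {"plan": [[0, 0, 0, 0, 0, 0], [0, 0, 0, 0, 0, 0], [0, 0, 0, 0, 0, 0], [0, 0, 0, 0, 0, 0], [0, 0, 0, 0, 0, 0], [0, 0, 0, 0, 0, 0], [0, 0, 0, 0, 0, 0], [0, 0, 0, 0, 0, 0]], "hand": 0, "grip_force": 25}}

```text
time_s: 17.0
eef_pos: [673.1, -35.5, 61.5]
ee_rot: [0.645, 0.765, 0.002, 0.002]
wrist_force: [20.6, 2.6, -14.3]
grip_width: 13.8
grip_force: 25.0
```

Fin gripped at 13.8 mm. I'll relieve the sideways load by shifting along the tool's y.

Emit:
{"name": "play_rows", "arguments": {"plan": [[0, 0.0015, 0, 0, 0, 0], [0, 0.001, 0.0005, 0, 0, 0], [0, 0, 0, 0, 0, 0], [0, 0, 0, 0, 0, 0], [0, 0, 0, 0, 0, 0]]}}

```text
time_s: 17.5
eef_pos: [673.2, -35.7, 61.4]
ee_rot: [0.645, 0.764, 0.001, 0.001]
wrist_force: [2.5, 1.4, 4.9]
grip_width: 13.6
grip_force: 25.0
```

Emit:
{"name": "play_rows", "arguments": {"plan": [[0.002, 0, 0, 0, 0, 0], [0.002, 0, 0, 0, 0, 0], [0.002, 0, 0, 0, 0, 0], [0.002, 0, 0, 0, 0, 0], [0.002, 0, 0, 0, 0, 0], [0.002, 0, 0, 0, 0, 0], [0.002, 0, 0, 0, 0, 0], [0.002, 0, 0, 0, 0, 0], [0.002, 0, 0, 0, 0, 0], [0.002, 0, 0, 0, 0, 0]]}}

```text
time_s: 18.5
eef_pos: [669.9, -16.4, 61.4]
ee_rot: [0.645, 0.764, 0.0, 0.001]
wrist_force: [4.5, -0.2, 5.8]
grip_width: 13.8
grip_force: 25.0
```

Emit:
{"name": "play_rows", "arguments": {"plan": [[0.002, 0, 0, 0, 0, 0], [0.002, 0, 0, 0, 0, 0], [0.002, 0, 0, 0, 0, 0], [0.002, 0, 0, 0, 0, 0], [0.002, 0, 0, 0, 0, 0], [0.002, 0, 0, 0, 0, 0], [0.002, 0, 0, 0, 0, 0], [0.002, 0, 0, 0, 0, 0], [0.002, 0, 0, 0, 0, 0], [0.002, 0, 0, 0, 0, 0]]}}

```text
time_s: 19.5
eef_pos: [666.6, 3.1, 61.4]
ee_rot: [0.645, 0.764, 0.0, 0.001]
wrist_force: [4.8, -1.9, 5.0]
grip_width: 14.1
grip_force: 25.0
```

Emit:
{"name": "play_rows", "arguments": {"plan": [[0.0015, 0, 0, 0, 0, 0], [0.001, 0.0003, 0, 0, 0, 0], [0.001, 0, 0, 0, 0, 0], [0.001, 0, 0, 0, 0, 0], [0.001, 0, 0, 0, 0, 0], [0.001, 0, 0, 0, 0, 0], [0.001, 0, 0, 0, 0, 0], [0.001, 0, 0, 0, 0, 0]]}}

```text
time_s: 20.3
eef_pos: [665.3, 11.2, 61.4]
ee_rot: [0.645, 0.764, 0.0, 0.001]
wrist_force: [2.9, -1.9, 6.8]
grip_width: 13.7
grip_force: 25.0
```

Emit:
{"name": "play_rows", "arguments": {"plan": [[0.0007, 0, 0, 0, 0, 0], [0.0007, 0, 0, 0, 0, 0], [0.0006, 0, 0, 0, 0, 0], [0.0005, 0, 0, 0, 0, 0], [0.0005, 0, 0, 0, 0, 0]]}}

```text
time_s: 20.8
eef_pos: [664.8, 13.9, 61.4]
ee_rot: [0.645, 0.764, 0.0, 0.001]
wrist_force: [4.0, -3.9, 6.2]
grip_width: 13.8
grip_force: 25.0
```

Emit:
{"name": "play_rows", "arguments": {"plan": [[0.0004, 0, 0, 0, 0, 0], [0.0004, 0, 0, 0, 0, 0], [0.0004, 0, 0, 0, 0, 0], [0, 0, 0, 0, 0, 0]]}}

```text
time_s: 21.2
eef_pos: [664.6, 14.9, 61.4]
ee_rot: [0.645, 0.764, 0.0, 0.001]
wrist_force: [4.4, -3.9, 5.5]
grip_width: 13.7
grip_force: 25.0
```

Emit:
{"name": "play_rows", "arguments": {"plan": [[0.0005, 0, 0, 0, 0, 0], [0.0005, 0, 0, 0, 0, 0], [0.0005, 0, 0, 0, 0, 0], [0, 0, 0, 0, 0, 0]]}}

```text
time_s: 21.6
eef_pos: [664.4, 16.3, 61.4]
ee_rot: [0.645, 0.764, 0.0, 0.001]
wrist_force: [3.7, -4.8, 5.8]
grip_width: 13.7
grip_force: 25.0
```

Emit:
{"name": "play_rows", "arguments": {"plan": [[0.0005, 0, 0, 0, 0, 0], [0.0005, 0, 0, 0, 0, 0], [0.0005, 0, 0, 0, 0, 0], [0.0005, 0, 0, 0, 0, 0], [0, 0, 0, 0, 0, 0]]}}

```text
time_s: 22.1
eef_pos: [664.1, 18.3, 61.4]
ee_rot: [0.645, 0.764, 0.0, 0.001]
wrist_force: [3.9, -5.2, 6.3]
grip_width: 13.6
grip_force: 25.0
```

Emit:
{"name": "play_rows", "arguments": {"plan": [[0.0005, 0, 0, 0, 0, 0], [0.0005, 0, 0, 0, 0, 0], [0.0005, 0, 0, 0, 0, 0], [0.0005, 0, 0, 0, 0, 0], [0, 0, 0, 0, 0, 0]]}}

```text
time_s: 22.6
eef_pos: [663.7, 20.3, 61.4]
ee_rot: [0.645, 0.764, 0.0, 0.001]
wrist_force: [3.2, -4.8, 6.3]
grip_width: 13.8
grip_force: 25.0
```

```bash
python3 - <<'E'
from h import *
t=get_image("top");s=get_image("scene")
cv2.imwrite("pics/t5.png",np.hstack([cv2.resize(t[90:210,200:360,::-1],(400,300),interpolation=cv2.INTER_CUBIC),cv2.resize(s[150:240,260:380,::-1],(400,300),interpolation=cv2.INTER_CUBIC)]))
st=r.get_state();print(st['wrist_force'],st['wrist_torque'])
E
```

```text
[ 3.10655617 -4.93910155  5.59938822] [-1.09298251 -0.5568382   0.06139752]
```

View pics/t5.png

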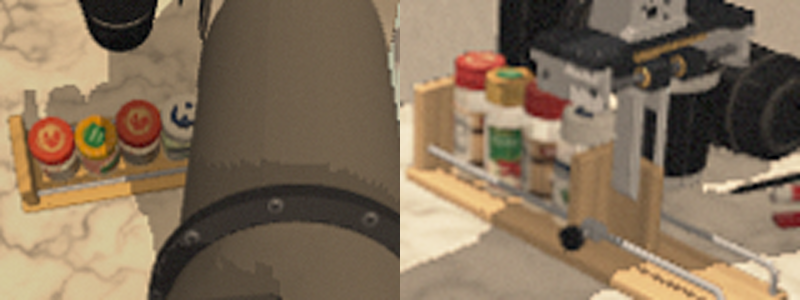

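All are upright and nearly closed (jar_end at top-crop (52,138) is almost at the board). Continue in small steps.

Emit:
{"name": "play_rows", "arguments": {"plan": [[0.0005, 0, 0, 0, 0, 0], [0.0005, 0, 0, 0, 0, 0], [0.0005, 0, 0, 0, 0, 0], [0.0005, 0, 0, 0, 0, 0], [0, 0, 0, 0, 0, 0]]}}

```text
time_s: 23.2
eef_pos: [663.4, 22.2, 61.4]
ee_rot: [0.645, 0.764, 0.0, 0.001]
wrist_force: [4.4, -5.6, 6.0]
grip_width: 14.2
grip_force: 25.0
```

Emit:
{"name": "play_rows", "arguments": {"plan": [[0.0005, 0, 0, 0, 0, 0], [0.0005, 0, 0, 0, 0, 0], [0.0005, 0, 0, 0, 0, 0], [0, 0, 0, 0, 0, 0]]}}

```text
time_s: 23.6
eef_pos: [663.1, 23.7, 61.4]
ee_rot: [0.645, 0.764, 0.0, 0.001]
wrist_force: [2.6, -4.8, 6.1]
grip_width: 13.8
grip_force: 25.0
```

Emit:
{"name": "play_rows", "arguments": {"plan": [[0.0005, 0, 0, 0, 0, 0], [0.0005, 0, 0, 0, 0, 0], [0.0005, 0, 0, 0, 0, 0], [0, 0, 0, 0, 0, 0]]}}

```text
time_s: 24.0
eef_pos: [662.9, 25.1, 61.4]
ee_rot: [0.645, 0.764, 0.0, 0.001]
wrist_force: [3.5, -4.6, 6.3]
grip_width: 13.9
grip_force: 25.0
```

Emit:
{"name": "play_rows", "arguments": {"plan": [[0.0005, 0, 0, 0, 0, 0], [0.0005, 0, 0, 0, 0, 0], [0.0005, 0, 0, 0, 0, 0], [0, 0, 0, 0, 0, 0]]}}

```text
time_s: 24.4
eef_pos: [662.8, 25.5, 61.4]
ee_rot: [0.646, 0.764, -0.0, 0.002]
wrist_force: [5.2, -9.1, 4.1]
grip_width: 14.1
grip_force: 25.0
```

The row has closed and the force is rising. Hold and check for steadiness.

Emit:
{"name": "play_rows", "arguments": {"plan": [[0.0002, 0, 0, 0, 0, 0], [0, 0, 0, 0, 0, 0], [0, 0, 0, 0, 0, 0], [0, 0, 0, 0, 0, 0], [0, 0, 0, 0, 0, 0], [0, 0, 0, 0, 0, 0]]}}

```text
time_s: 25.0
eef_pos: [662.8, 25.5, 61.4]
ee_rot: [0.646, 0.764, -0.0, 0.002]
wrist_force: [4.9, -10.5, 4.5]
grip_width: 14.0
grip_force: 25.0
```

```bash
python3 - <<'E'
from h import *
F=[]
for i in range(6):
    t=get_image("top");s=get_image("scene");F.append(r.get_state()['wrist_force'])
F=np.array(F);e=np.array([-.168,.986,0]);print((F@e).round(1),F.mean(0).round(1))
cv2.imwrite("pics/t6.png",np.hstack([cv2.resize(t[115:195,195:285,::-1],(400,356),interpolation=cv2.INTER_CUBIC),cv2.resize(s[150:240,260:360,::-1],(400,356),interpolation=cv2.INTER_CUBIC)]))
E
```

```text
[-11.4 -12.1 -10.6 -11.  -11.1 -11.2] [  5.6 -10.4   3.7]
```

View pics/t6.png

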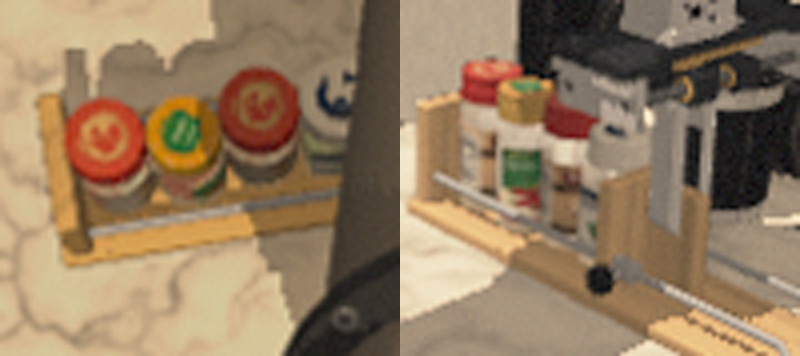

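The row is closed: jar_end touches the board at crop (66,140), each jar touches the next, all are upright, and the stop is against the white jar. The force is steady at about 11 N, so I'll ease it slightly.

Emit:
{"name": "play_rows", "arguments": {"plan": [[-0.0002, 0, 0, 0, 0, 0], [0, 0, 0, 0, 0, 0], [0, 0, 0, 0, 0, 0], [0, 0, 0, 0, 0, 0], [0, 0, 0, 0, 0, 0], [0, 0, 0, 0, 0, 0]]}}

```text
time_s: 26.2
eef_pos: [662.8, 25.5, 61.4]
ee_rot: [0.646, 0.764, -0.0, 0.002]
wrist_force: [5.7, -9.3, 5.8]
grip_width: 13.9
grip_force: 25.0
```

```bash
python3 - <<'E'
from h import *
F=[]
for i in range(10): get_image("top");F.append(r.get_state()['wrist_force'])
F=np.array(F);e=np.array([-.168,.986,0]);print((F@e).round(1),F.mean(0).round(1),r.get_state()['eef_pos'])
E
```

```text
[ -9.7 -10.1 -10.3 -10.4  -9.9 -10.4 -10.5  -9.6 -10.3 -10.5] [ 5.2 -9.4  4.5] [662.84200714  25.53209393  61.44757903]
```

Steady at 10.2 N, so I'm handing in.

```bash
python3 -c "
from workcell import job
print(job.close_job())"
```

```text
the job is handed in; nothing more can be done
None
```

All four jars stand upright in one closed row against the fixed end board (slightly staggered across the lane), and the arm is still holding the end stop with a steady push of about 10 N; I handed the job in at about 27 s, and no result came back.

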